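# Raise the dust screen's sash to its pointer

## Robot

A 7-joint arm with a two-finger parallel gripper is mounted at the origin on a cart in front of the work surface, level with it; the furniture and walls round the work are solid. World frame = base frame: x ahead of the robot, y to its left, z up, the work surface at z = 0. Lengths are in m, angles in rad, forces in N, time in s.
With the tool pointing down it reaches from about 0.4 to 0.85 m from the base axis. Payload 10.4 kg.
Tool frame: the origin (TCP) lies on the centre line of the jaws, within the pads' length; the fingertips stand 11 mm ahead of it and the grasp point (between the pads) lies 8 mm behind it; z points along the fingers, y is the line along which they close (so a half turn about z gives the same grasp; the last joint's range is limited). The gripper opens to 87 mm and grips with 3 to 60 N. Pads are 19 mm wide; open, the fingers measure 117 mm over their backs; the gripper's body (75 mm by 190 mm) begins 51 mm behind the grasp point.
Start: joints at [-1.289, 0.332, -0.065, 1.46, 0.022, 1.35, -0.088], TCP at [0.188, 0.596, 0.234] pointing down, gripper open.
Joint ranges: [-2.6, 2.6], [-0.5, 2.12], [-1.47, 1.34], [0.16, 2.42], [-1.27, 4.41], [0.06, 2.06], [-2.6, 2.6]. Speed limits (rad/s): [2.22, 2.22, 2.79, 2.79, 3.14, 3.14, 3.14].

## Interface

Orientations are given as a unit quaternion [x, y, z, w].
In Python, from bench import r gives the robot as it stands.
- The arm moves only by the shell command python3 -m pendant 'ROWS' [OPENING] [FORCE]. ROWS is JSON, a list of rows, each a list of 4 numbers: the shift along the tool's x, y, z in m, then the turn about the tool's z in rad. A call has 1 to 8 rows; each row shifts and turns the commanded pose from where the row before left it, along the tool's axes as they then stand; what a row does not reach is not made up. A row lasts 1/12 s, in which the tool goes at most 41.7 mm and 7.16 degrees, less where a joint would pass 70% of its speed; a pose out of reach is approached as far as the arm can. A call with a gripper value outside its range is refused whole. OPENING is the opening, from 0 (shut) to 1 (fully open), set as the call begins (- or left out, the last holds). The fingers move at their own pace and stop on an object; FORCE is the grip in N (left out, the last holds). Time passes only in rows, so rows that do not move let the fingers close. It gives the time, the measured TCP pose, the force, the opening and the grip force at its end, in the units of the state.
- r.read_state(): the state, without advancing time (a new reading comes with each control period).
- r.camera(name): name is "scene" or "top"; returns a dict with "img" (400x640x3 uint8, red, green, blue), "camera_matrix" (3x3 intrinsics, pixels), "dist_coeffs" ([k1, k2, p1, p2, k3] as OpenCV has them; the pictures are not rectified), "xyz" and "attitude" of the camera in the world. Camera axes: x right, y down, z forward; pixel columns grow to the right and rows downward; lengths in m; the calibration is good to about 2 mm. A picture is of the moment at which its call begins. There is no depth.
- r.close_job(): hands the job in; it is judged then, once.
Trained networks look in the newest picture that a camera, given by its name, has taken for a name from the list of things; names that differ only in an ending like _2 or _b are one class to them, and where a whole thing is asked for, a point or a joint stands for the part that bears it (a point fixed in the world has none). Each returns a list of dicts, best first, with "score" (0 to 1); they miss things now and then, are a little off and sometimes report something else, mostly with a low value. They report only what shows in the picture. A call takes as long as a camera call.
- r.outline_of(thing, camera): "mask" (400x640 bool, what is visible of it) and "bbox" ([centre column, centre row, width, height] in pixels, round what is visible of it).
The state is a dict: "time": time; "joint_positions": joint angles; "joint_vel": joint speeds; "joint_torque": joint torques, N m; "ee_pos": TCP position; "eef_rot": TCP orientation; "ft_force": force on the tool from outside, world axes, zero at the start; "torque": the same for the moment, N m; "width": finger opening in m; "grip_force": force on a finger pad.
Only numpy, scipy, OpenCV 4.12 (cv2) and the standard library are available. Lean on these libraries where they do the work, as an engineer would, in place of code of your own. Each camera call takes 0.05 s, during which the arm holds its last target. There are 200 camera calls.

## Task

Two small dust screens stand on the bench. Raise the sash of the screen with the yellow pull by pushing up under the pull, until the pull is level with the red pointer on that screen's left rail, and leave it standing there, so that the stone behind it can be worked. Leave the blue screen's sash down and do not shift the yellow screen's pointer.

Things in the scene. Friction and masses are not known exactly. Their poses are not given: they have to be found in the camera images.
- yellow_pull (a point): Middle of the front edge of the yellow pull, at half thickness. The pull is a level plate 170 mm wide (y), 40 deep (x), 12 thick, jutting out to the robot at the foot of the clear sash, its start 105 to 125 mm above the bench; below it the screen is open. x level, square to the screen, away from the robot; z up. Sash slides straight up, travel 165 mm; spring-balanced, stays where left; 3 to 5 N moves it.
- yellow_pointer (a point): Tip of the red pointer on the yellow screen's left (+y) guide rail, 180 to 235 mm above the bench. 14 mm high, the tip at mid-height pointing right to the sash; 10 mm proud of the rail, 15 mm left of the pull's end and 33 mm behind its front edge. Axes as the pull's. On a stiff slide (8 N); not to be moved.
- yellow_screen: Upright dust screen with yellow pull and rails, fixed to the bench, turned by up to 7 degrees, left or right of the blue one. Rails 380 mm high, 250 mm apart over all (y); base plate 180 deep (x), 8 thick; clear side wings behind the rails. Origin: centre of the plate's underside; x away from the robot. The sash's travel ends at least 30 mm above the pointer.
- blue_sash (a joint): Height in m of the other screen's sash (same make, blue pull and rails) above its stop; it starts at 0 to 0.02 and is to stay there.

How it is judged:
At the end, for the whole second after the job is handed in: The yellow pull stands level with the red pointer of its screen, within 15 mm up or down, and the blue sash is less than 30 mm above its stop (z of yellow_pull in the frame of yellow_pointer between -0.015 and 0.015 m and value of joint blue_sash below 0.03 m); the robot touches nothing.
It fails at once if the yellow screen's pointer is shifted by more than 8 mm (distance of yellow_pointer from where it was at the start of the episode above 0.008 m).
It fails at once if the blue sash is raised to more than 40 mm (value of joint blue_sash above 0.04 m).
It also fails if it takes over 35 s, if anything falls off the work surface, if the arm or the gripper's body presses on something with over 40 N, if the wrist force passes 120 N, or if a joint passes its speed limit or range.

## Working session

There is one attempt and no reset: what is moved stays moved. The work goes in short steps, Python scripts to look and compute and a shell command to move; the robot and the scene stay as the last step left them, time stands still between calls to the robot, and variables do not carry over. Pictures are saved under pics/ and viewed, at most 10 in all, crops included, and the job is handed in when it is done.

```bash
mkdir -p pics; ls
cat > h.py <<'E'
import numpy as np,cv2
from bench import r
from scipy.spatial.transform import Rotation as R
def ray(c,uv):
    K=np.array(c["camera_matrix"]);d=np.array(c["dist_coeffs"])
    p=cv2.undistortPoints(np.array([[uv]],float),K,d)[0,0]
    return np.array(c["xyz"]),rot(c["attitude"])@np.array([p[0],p[1],1])
def rot(a):
    a=np.array(a,float)
    return a if a.shape==(3,3) else R.from_quat(a).as_matrix()
def proj(c,P):
    A=rot(c["attitude"]);q=A.T@(np.array(P)-np.array(c["xyz"]))
    return cv2.projectPoints(q[None],np.zeros(3),np.zeros(3),np.array(c["camera_matrix"]),np.array(c["dist_coeffs"]))[0].ravel()
def tri(c1,u1,c2,u2):
    o1,d1=ray(c1,u1);o2,d2=ray(c2,u2)
    s=np.linalg.lstsq(np.array([d1,-d2]).T,o2-o1,rcond=None)[0]
    a,b=o1+s[0]*d1,o2+s[1]*d2
    return (a+b)/2,np.linalg.norm(a-b)
E
python3 - <<'E'
from h import *
for n in("scene","top"):
    c=r.camera(n);cv2.imwrite(f"pics/{n}0.png",c["img"][:,:,::-1]);print(n,c["xyz"],c["attitude"])
    for t in("yellow_pull","yellow_pointer","yellow_screen","blue_sash"):
        for o in r.outline_of(t,n)[:2]:print(t,round(o["score"],2),o["bbox"],int(o["mask"].sum()))
print(r.read_state())
E
```

```text
pics
scene [ 1.21581341 -0.51965645  0.9252766 ] [ 0.8584451   0.3403372  -0.14657725 -0.35462333]
yellow_pull 0.86 [348.6, 138.1, 53.6, 54.4] 1678
yellow_screen 0.71 [368.8, 147.4, 127.5, 215.8] 13566
blue_sash 0.92 [246.1, 217.4, 81.9, 73.6] 3169
top [0.52030077 0.02623788 1.09984269] [ 0.71180961 -0.69920859  0.0415496  -0.05203901]
yellow_pull 0.76 [250.8, 225.0, 103.3, 29.2] 2502
yellow_pointer 0.41 [180.9, 221.2, 12.7, 2.9] 63
yellow_screen 0.87 [232.5, 189.4, 169.7, 102.6] 12301
blue_sash 0.77 [419.6, 219.6, 108.2, 31.7] 2575
{'time': 0.5, 'joint_positions': array([-1.28862032,  0.33220887, -0.06469124,  1.46016704,  0.02156934,
        1.34991571, -0.08849545]), 'joint_vel': array([-0.00065017,  0.0005251 , -0.00174072, -0.00161565, -0.00082532,
       -0.00023801, -0.00089885]), 'joint_torque': array([-1.34445683e-03, -6.22557306e+01,  2.40930595e-02, -3.89854360e+01,
       -6.09999569e-02,  3.21626372e-02,  2.49833818e-05]), 'ee_pos': array([0.18752524, 0.59618776, 0.2335379 ]), 'eef_rot': array([ 1.51801759e-01,  9.88410960e-01, -7.44213865e-07, -1.98452199e-05]), 'ft_force': array([-0.69853816,  0.93673482,  0.18739018]), 'torque': array([-0.03439067, -0.00275196,  0.01865437]), 'grip_force': 0.0, 'width': 0.08695362662394421}
```

View pics/scene0.png

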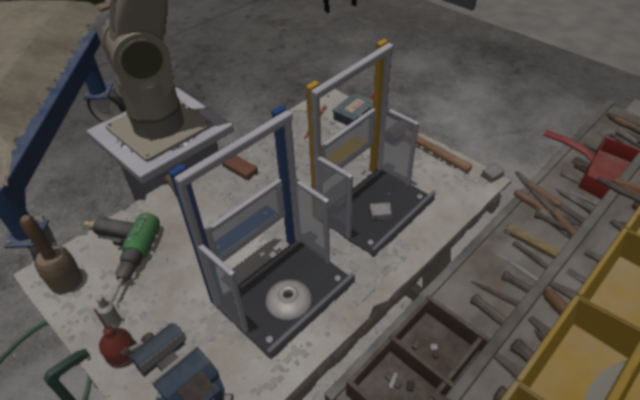

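View pics/top0.png

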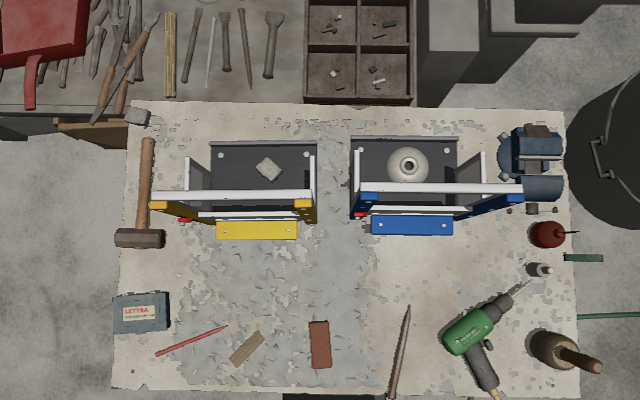

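The top view shows the yellow screen on the left, with its pull's front edge from (217,240) to (298,239) and the red pointer near (185,220). The scene camera looks from behind and shows the pull at about (349,140) and a hint of red near (375,97). Next I'll enlarge both.

Run:
```python
from h import *
a=cv2.imread("pics/scene0.png")[30:200,295:425];b=cv2.imread("pics/top0.png")[180:250,140:330]
a=cv2.resize(a,None,fx=3.4,fy=3.4,interpolation=cv2.INTER_CUBIC)
cv2.imwrite("pics/a.png",cv2.convertScaleAbs(a,alpha=1.5))
cv2.imwrite("pics/b.png",cv2.resize(b,None,fx=4.2,fy=4.2,interpolation=cv2.INTER_CUBIC))
c=r.camera("top");c2=r.camera("scene");print(c["camera_matrix"],c["dist_coeffs"])
for z in(.105,.115,.125):
  P=[]
  for uv in((216.5,239.5),(298,238.5),):
    o,d=ray(c,uv);P.append(o+d*(z-o[2])/d[2])
  print(z,P,np.linalg.norm(P[0]-P[1]), [proj(c2,p).round(1) for p in P])
for n,k in(("top",c),("scene",c2)):
  h=cv2.cvtColor(k["img"],cv2.COLOR_RGB2HSV);m=((h[...,0]<6)|(h[...,0]>174))&(h[...,1]>110)&(h[...,2]>50)
  N,l,s,ce=cv2.connectedComponentsWithStats(m.astype(np.uint8))
  for i in range(1,N):
    if s[i,4]>5:print(n,s[i],ce[i].round(1))
```

```text
[[476.022622     0.         320.86680198]
 [  0.         476.022622   193.52655362]
 [  0.           0.           1.        ]] [0.00228877 0.         0.         0.         0.        ]
0.105 [array([0.55221177, 0.25834013, 0.105     ]), array([0.55738715, 0.08814848, 0.105     ])] 0.17027031599665407 [array([354.8, 137.6]), array([309.4, 171.3])]
0.115 [array([0.551891  , 0.25600707, 0.115     ]), array([0.55701436, 0.08752617, 0.115     ])] 0.1685587859482127 [array([354.2, 135. ]), array([309. , 168.3])]
0.125 [array([0.55157024, 0.25367402, 0.125     ]), array([0.55664158, 0.08690385, 0.125     ])] 0.1668472558997713 [array([353.6, 132.2]), array([308.5, 165.2])]
top [   0    0   87  111 3874] [42.3 38.9]
top [64  0  8  3 13] [67.6  0.5]
top [ 5 15  4  2  6] [ 6.2 15.5]
top [ 6 22  3  5  7] [ 7.  23.9]
top [ 2 36  1 10 10] [ 2.  40.5]
top [354 212  13   5  58] [360.3 213.9]
top [178 218  15   4  56] [184.8 219.5]
top [538 221  27  27 517] [550.8 234. ]
top [141 308   2   4   6] [141.7 309.5]
top [156 326  71  30 235] [189.9 340.6]
scene [371  94   2   5   8] [371.6  96. ]
scene [ 545  131   95   67 1700] [601.4 163. ]
scene [100 328  31  36 737] [114.2 345.1]
```

View pics/a.png

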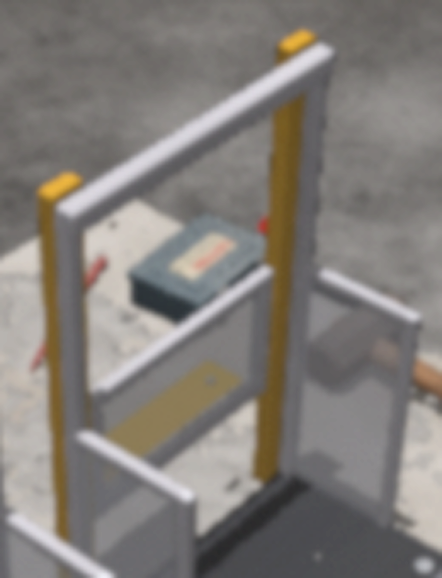

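View pics/b.png

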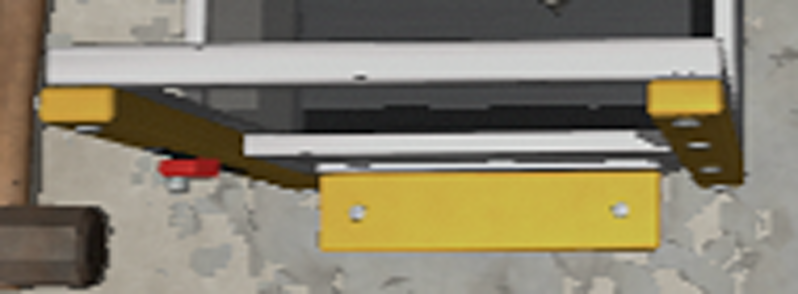

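The crops show the pull clear in the top view. The pointer's tip is at about (192.5,220) in the top view. In the scene view its red tip shows left of the +y rail at about (372,96).

Run:
```python
from h import *
c=r.camera("top");c2=r.camera("scene")
for z in(.18,.19,.2,.21,.22,.23,.24):
    o,d=ray(c,(192.3,220));P=o+d*(z-o[2])/d[2];print(z,P.round(4),proj(c2,P).round(1))
print("tri",tri(c,(192.3,220),c2,(371.3,96.5)))
m=r.outline_of("yellow_pull","scene")[0]["mask"]
ys,xs=np.nonzero(m);print(cv2.approxPolyDP(cv2.findContours(m.astype(np.uint8),0,2)[0][0],2,True)[:,0].tolist())
# model corners of pull top face
a=np.radians(1.75);ex=np.array([np.cos(a),np.sin(a),0]);ey=np.array([-np.sin(a),np.cos(a),0])
for z in(.111,.121,.131):
    o,d=ray(c,(216.5,239.5));F=o+d*(z-o[2])/d[2]
    print(z,F.round(4),[proj(c2,p).round(1).tolist() for p in(F,F+.04*ex,F-.17*ey,F-.17*ey+.04*ex)],[proj(c,p).round(1).tolist() for p in(F,F+.04*ex,F-.17*ey,F-.17*ey+.04*ex)],"ptr xy",(F+.015*ey+.033*ex).round(4))
```

```text
0.18 [0.5866 0.2898 0.18  ] [374.4 113.9]
0.19 [0.5859 0.2869 0.19  ] [373.6 111. ]
0.2 [0.5852 0.284  0.2   ] [372.8 108. ]
0.21 [0.5845 0.2812 0.21  ] [372. 105.]
0.22 [0.5838 0.2783 0.22  ] [371.2 102. ]
0.23 [0.583  0.2754 0.23  ] [370.4  98.9]
0.24 [0.5823 0.2726 0.24  ] [369.6  95.7]
tri (array([0.58366676, 0.27487476, 0.23674231]), np.float64(0.0033986218826478403))
[[373, 108], [322, 143], [322, 156], [343, 167], [370, 146], [375, 118]]
0.111 [0.552  0.2569 0.111 ] [[354.4, 136.0], [366.6, 142.5], [308.9, 169.6], [321.2, 177.2]] [[216.5, 239.5], [216.8, 220.3], [298.4, 238.5], [298.3, 219.2]] ptr xy [0.5845 0.2729 0.111 ]
0.121 [0.5517 0.2546 0.121 ] [[353.8, 133.3], [366.0, 139.8], [308.0, 167.0], [320.4, 174.5]] [[216.5, 239.5], [216.8, 220.1], [299.2, 238.5], [299.1, 219.0]] ptr xy [0.5842 0.2706 0.121 ]
0.131 [0.5514 0.2523 0.131 ] [[353.2, 130.6], [365.5, 137.1], [307.0, 164.2], [319.4, 171.8]] [[216.5, 239.5], [216.8, 219.9], [300.1, 238.5], [299.9, 218.8]] ptr xy [0.5839 0.2683 0.131 ]
```

```bash
cat >> h.py <<'E'
def togo(P,yd=None):
    "remaining shift in tool axes to world point P; turn to bring tool y to world direction yd"
    s=r.read_state();A=R.from_quat(s["eef_rot"]).as_matrix()
    t=0
    if yd is not None:
        v=A.T@np.array([yd[0],yd[1],0.]);v*=np.sign(v[1]);t=np.arctan2(-v[0],v[1])
    d=A.T@(np.array(P)-s["ee_pos"]);print("t",s["time"],"pos",s["ee_pos"].round(4),"F",s["ft_force"].round(1),"w",round(s["width"],4),"shift",d.round(4),"rows",np.linalg.norm(d)/.0417,"turn",round(t,3),"tool y",A[:2,1].round(3))
E
python3 - <<'E'
from h import *
c=r.camera("top")
def at(uv,z):
    o,d=ray(c,uv);return (o+d*(z-o[2])/d[2]).round(4)
for uv in((152.5,139),(143,228),(147.5,185),(144.5,210),(115,238),(165,238),(141,185),(154,185)):print(uv,at(uv,.015))
print("stone",at((268,168),.03))
im=c["img"][120:260,100:330];cv2.imwrite("pics/ham.png",cv2.resize(im,None,fx=3.4,fy=3.4,interpolation=cv2.INTER_CUBIC)[:,:,::-1])
c2=r.camera("scene")
print([proj(c2,at((152.5,139),.015)),proj(c2,at((143,228),.015))])
E
```

```text
(152.5, 139) [0.787  0.4411 0.015 ]
(143, 228) [0.5782 0.4492 0.015 ]
(147.5, 185) [0.6778 0.4456 0.015 ]
(144.5, 210) [0.6196 0.4486 0.015 ]
(115, 238) [0.5543 0.5119 0.015 ]
(165, 238) [0.5564 0.3973 0.015 ]
(141, 185) [0.6776 0.4607 0.015 ]
(154, 185) [0.6781 0.4304 0.015 ]
stone [0.7195 0.1655 0.03  ]
[array([465.70984924, 170.12385162]), array([404.9275659 , 135.36260386])]
```

View pics/ham.png

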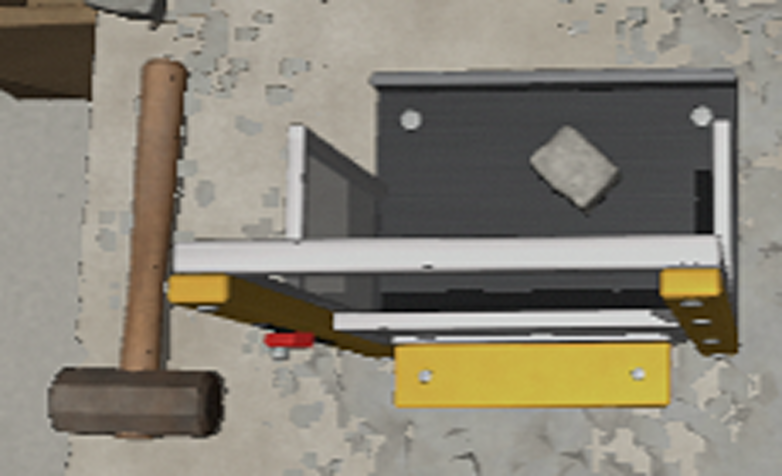

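The crop shows a club hammer, its head at about (140,238) and its handle running away from the robot up to (152,139). The tool can only point down, so a finger can't get under the pull. A handle held level could. I'll go above the handle near the head and try to grip it.

Run:
```python
from h import *
togo([.612,.4485,.15],[.04,.999])
```

```text
t 0.85 pos [0.1876 0.5962 0.2336] F [-0.7  0.  -0.3] w 0.0869 shift [-0.4492 -0.0135  0.0836] rows 10.961711909417362 turn -0.265 tool y [0.3   0.954]
```

```bash
python3 -m pendant '[[-0.037,-0.001,0,0],[-0.037,-0.001,0,0],[-0.037,-0.001,0,0],[-0.037,-0.001,0,0],[-0.037,-0.001,0,0],[-0.037,-0.001,0,0],[-0.037,-0.001,0.004,0],[-0.037,-0.001,0.01,0]]' 1
python3 -m pendant '[[-0.037,-0.001,0.01,0],[-0.037,-0.001,0.01,0],[-0.037,-0.001,0.01,0],[-0.035,-0.001,0.01,0],[0,0,0.01,-0.09],[0,0,0.01,-0.09],[0,0,0.01,-0.085],[0,0,0,0]]'
python3 - <<'E'
from h import *
togo([.612,.4485,.02],[.04,.999])
c=r.camera("top");cv2.imwrite("pics/h2.png",cv2.resize(c["img"][100:300,60:340],None,fx=2.8,fy=2.8)[:,:,::-1])
E
```

```text
time: 1.52
ee_pos: [0.4696, 0.4995, 0.2211]
eef_rot: [0.152, 0.988, 0.001, 0.001]
ft_force: [0.3, 1.5, 0.2]
width: 0.0875
grip_force: 0.0
time: 2.18
ee_pos: [0.6049, 0.4513, 0.1467]
eef_rot: [0.018, 1.0, -0.001, -0.002]
ft_force: [-0.7, -0.8, -1.0]
width: 0.0867
grip_force: 0.0
t 2.1833 pos [0.6049 0.4513 0.1467] F [-0.7 -0.8 -1. ] w 0.0867 shift [-0.0076 -0.0023  0.1267] rows 3.0438450550104563 turn 0.004 tool y [0.036 0.999]
```

View pics/h2.png

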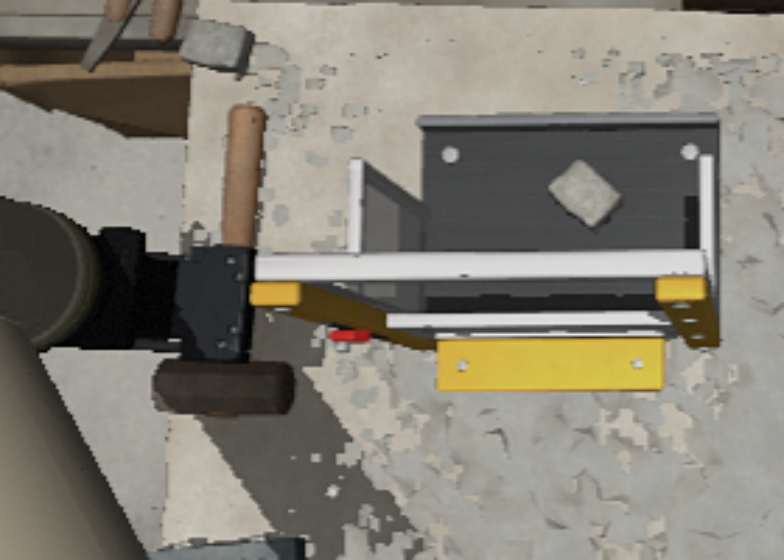

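The gripper sits over the handle just behind the head, around crop (215,305). I'll descend and close.

```bash
python3 -m pendant '[[-0.004,-0.001,0.03,0],[-0.004,-0.001,0.03,0],[0,0,0.03,0],[0,0,0.025,0],[0,0,0.01,0],[0,0,0,0]]'
python3 -m pendant '[[0,0,0,0],[0,0,0,0],[0,0,0,0],[0,0,0,0],[0,0,0,0],[0,0,0,0],[0,0,0,0],[0,0,0,0]]' 0 60
```

```text
time: 2.73
ee_pos: [0.6122, 0.4492, 0.0222]
eef_rot: [0.021, 1.0, -0.001, -0.002]
ft_force: [0.2, -0.4, -0.4]
width: 0.0868
grip_force: 0.0
time: 3.4
ee_pos: [0.6135, 0.4498, 0.0246]
eef_rot: [0.02, 1.0, 0.0, -0.0]
ft_force: [0.7, -0.4, 0.1]
width: 0.0418
grip_force: 0.0
```

```bash
python3 -m pendant '[[0,0,0,0],[0,0,0,0],[0,0,0,0],[0,0,0,0],[0,0,0,0],[0,0,0,0],[0,0,0,0],[0,0,0,0]]'
```

```text
time: 4.07
ee_pos: [0.6135, 0.4502, 0.0247]
eef_rot: [0.02, 1.0, 0.0, 0.0]
ft_force: [0.9, 3.8, -0.3]
width: 0.025
grip_force: 60.0
```

The handle is real, 25 mm wide, and gripped at 60 N. Lifting.

```bash
python3 -m pendant '[[0,0,-0.01,0],[0,0,-0.02,0],[0,0,-0.02,0],[0,0,0,0],[0,0,0,0]]'
python3 - <<'E'
from h import *
s=r.read_state();print(s["torque"])
c=r.camera("scene");cv2.imwrite("pics/s3.png",cv2.resize(c["img"][30:230,295:515],None,fx=2.9,fy=2.9)[:,:,::-1])
E
```

```text
time: 4.48
ee_pos: [0.6139, 0.4491, 0.0748]
eef_rot: [0.02, 1.0, -0.0, 0.0]
ft_force: [0.3, 0.9, -8.5]
width: 0.0254
grip_force: 60.0
[-0.0574925  -0.03494724  0.02531326]
```

View pics/s3.png

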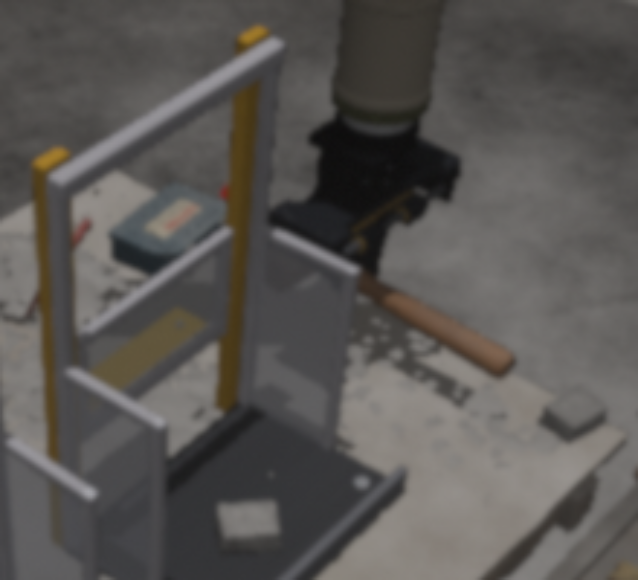

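The hammer is held level about 50 mm up and is well balanced (0.9 kg). Next: raise it, back off toward the robot, then move right to get in front of the pull.

```bash
python3 - <<'E'
from h import *
togo([.36,.45,.15],[0,1]);togo([.36,.25,.15])
E
python3 -m pendant '[[0,0,-0.03,0],[0.01,0,-0.03,0],[0.03,0,-0.015,0],[0.035,0,0,0],[0.035,0,0,0.02],[0.035,0,0,0.02],[0.035,0,0,0],[0.035,0,0,0]]'
python3 -m pendant '[[0.03,0,0,0],[0.01,0,0,0],[0,0,0,0]]'
python3 - <<'E'
from h import *
togo([.36,.25,.15],[0,1])
E
```

```text
t 4.5333 pos [0.613  0.4487 0.0731] F [-0.1 -0.2 -8.9] w 0.0252 shift [ 0.253  -0.009  -0.0765] rows 6.34159434953411 turn -0.04 tool y [0.04  0.999]
t 4.5333 pos [0.613  0.4487 0.0731] F [-0.1 -0.2 -8.9] w 0.0252 shift [ 0.2449 -0.2089 -0.0761] rows 7.93260350041971 turn 0 tool y [0.04  0.999]
time: 5.2
ee_pos: [0.3965, 0.4604, 0.1474]
eef_rot: [0.04, 0.999, -0.002, -0.001]
ft_force: [0.3, 1.2, -6.8]
width: 0.0253
grip_force: 60.0
time: 5.45
ee_pos: [0.3546, 0.4653, 0.1479]
eef_rot: [0.037, 0.999, -0.001, -0.002]
ft_force: [0.3, -0.1, -8.2]
width: 0.025
grip_force: 60.0
t 5.45 pos [0.3546 0.4653 0.1479] F [ 0.3 -0.1 -8.2] w 0.025 shift [-0.0215 -0.2143 -0.0016] rows 5.164097798828946 turn -0.075 tool y [0.075 0.997]
```

```bash
python3 -m pendant '[[0,-0.03,0,-0.04],[0,-0.035,0,-0.04],[0,-0.035,0,0],[0,-0.035,0,0],[0,-0.035,0,0],[0,-0.03,0,0],[0,-0.015,0,0],[0,0,0,0]]'
python3 - <<'E'
from h import *
togo([.36,.22,.065],[0,1]);togo([.515,.175,.065],[0,1])
E
```

```text
time: 6.12
ee_pos: [0.3558, 0.2456, 0.1486]
eef_rot: [0.003, 1.0, -0.001, -0.001]
ft_force: [0.1, 0.3, -8.5]
width: 0.0255
grip_force: 60.0
t 6.1167 pos [0.3558 0.2456 0.1486] F [ 0.1  0.3 -8.5] w 0.0255 shift [-0.0044 -0.0253  0.0836] rows 2.0984094655185266 turn -0.005 tool y [0.005 1.   ]
t 6.1167 pos [0.3558 0.2456 0.1486] F [ 0.1  0.3 -8.5] w 0.0255 shift [-0.1597 -0.0695  0.0835] rows 4.631665038559196 turn -0.005 tool y [0.005 1.   ]
```

```bash
python3 -m pendant '[[0,-0.02,0.02,0],[0,-0.02,0.03,0],[0,0,0.03,0],[0,0,0.003,0],[0,0,0,0]]'
python3 - <<'E'
from h import *
togo([.515,.175,.065],[0,1])
c=r.camera("top");cv2.imwrite("pics/t4.png",cv2.resize(c["img"][100:400,100:400],None,fx=2,fy=2)[:,:,::-1])
E
```

```text
time: 6.53
ee_pos: [0.3544, 0.2096, 0.0652]
eef_rot: [0.0, 1.0, -0.001, -0.002]
ft_force: [-0.3, 0.5, -7.6]
width: 0.0255
grip_force: 60.0
t 6.5333 pos [0.3544 0.2096 0.0652] F [-0.3  0.5 -7.6] w 0.0255 shift [-0.1606 -0.0346 -0.0002] rows 3.9400668566653465 turn -0.0 tool y [0. 1.]
```

View pics/t4.png

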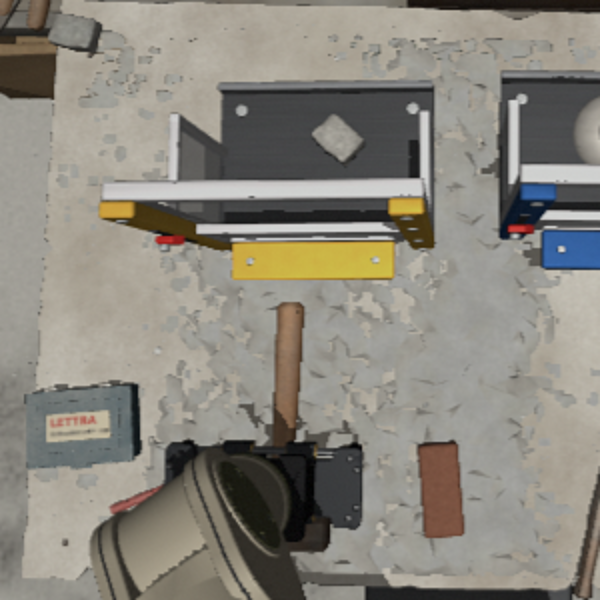

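The handle points at the pull, with its tip at crop (290,303) and the pull's edge at row 278. I'll slide it under.

```bash
python3 -m pendant '[[-0.02,-0.005,0,0],[-0.03,-0.008,0,0],[-0.03,-0.008,0,0],[-0.03,-0.007,0,0],[-0.03,-0.006,0,0],[-0.018,0,0,0],[0,0,0,0],[0,0,0,0]]'
python3 -m pendant '[[0,0,-0.006,0],[0,0,-0.006,0],[0,0,-0.004,0],[0,0,0,0]]'
```

```text
time: 7.25
ee_pos: [0.5151, 0.1772, 0.0681]
eef_rot: [-0.0, 1.0, 0.001, 0.001]
ft_force: [-0.7, 0.1, -8.6]
width: 0.0256
grip_force: 60.0
time: 7.58
ee_pos: [0.5137, 0.177, 0.0844]
eef_rot: [-0.0, 1.0, 0.001, 0.001]
ft_force: [1.1, -0.9, -7.5]
width: 0.0256
grip_force: 60.0
```

```bash
for i in 1; do python3 -m pendant '[[0,0,-0.003,0],[0,0,-0.003,0],[0,0,0,0]]'; done
python3 -m pendant '[[0,0,-0.003,0],[0,0,-0.003,0],[0,0,0,0]]'
python3 -m pendant '[[0,0,-0.003,0],[0,0,-0.003,0],[0,0,0,0]]'
python3 -m pendant '[[0,0,-0.003,0],[0,0,-0.003,0],[0,0,0,0]]'
```

```text
time: 7.83
ee_pos: [0.5134, 0.1764, 0.0892]
eef_rot: [-0.0, 1.0, 0.0, 0.0]
ft_force: [0.9, -0.2, -7.3]
width: 0.0253
grip_force: 60.0
time: 8.08
ee_pos: [0.5135, 0.1763, 0.0951]
eef_rot: [-0.0, 1.0, 0.0, 0.0]
ft_force: [0.9, -0.2, -8.0]
width: 0.0255
grip_force: 60.0
time: 8.33
ee_pos: [0.5131, 0.1762, 0.1009]
eef_rot: [-0.0, 1.0, 0.0, -0.0]
ft_force: [-0.7, 0.4, -9.0]
width: 0.0252
grip_force: 60.0
time: 8.58
ee_pos: [0.5132, 0.1762, 0.107]
eef_rot: [-0.0, 1.0, 0.0, -0.0]
ft_force: [-0.5, -0.5, -9.6]
width: 0.0257
grip_force: 60.0
```

```bash
python3 -m pendant '[[0,0,-0.005,0],[0,0,-0.005,0],[0,0,-0.005,0]]'
python3 -m pendant '[[0,0,-0.005,0],[0,0,-0.005,0],[0,0,-0.005,0]]'
python3 - <<'E'
from h import *
c=r.camera("top")
o=[x for x in r.outline_of("yellow_pull","top")][:1]
for x in o:print(x["score"],x["bbox"])
h=cv2.cvtColor(c["img"],cv2.COLOR_RGB2HSV)
m=(abs(h[...,0].astype(int)-25)<8)&(h[...,1]>140)&(h[...,2]>120);m[:200]=0
print([ (y,np.nonzero(m[y])[0][[0,-1]].tolist()) for y in range(212,250,2) if m[y].sum()>3])
c2=r.camera("scene");a=np.hstack([cv2.resize(c2["img"][30:200,295:425],None,fx=3,fy=3),cv2.resize(c["img"][180:350,190:320],None,fx=3,fy=3)])
cv2.imwrite("pics/a5.png",a[:,:,::-1])
E
```

```text
time: 8.83
ee_pos: [0.5129, 0.1761, 0.1219]
eef_rot: [-0.0, 1.0, -0.0, -0.0]
ft_force: [-0.5, -0.1, -11.0]
width: 0.0252
grip_force: 60.0
time: 9.08
ee_pos: [0.513, 0.1762, 0.137]
eef_rot: [-0.0, 1.0, -0.0, -0.0]
ft_force: [-2.6, -0.5, -10.9]
width: 0.0256
grip_force: 60.0
0.8 [246.4, 221.9, 107.1, 29.6]
[(220, [211, 295]), (222, [211, 295]), (224, [253, 295]), (226, [255, 295]), (228, [256, 295]), (230, [257, 295]), (232, [257, 295]), (234, [258, 295]), (236, [259, 295]), (238, [269, 294])]
```

View pics/a5.png

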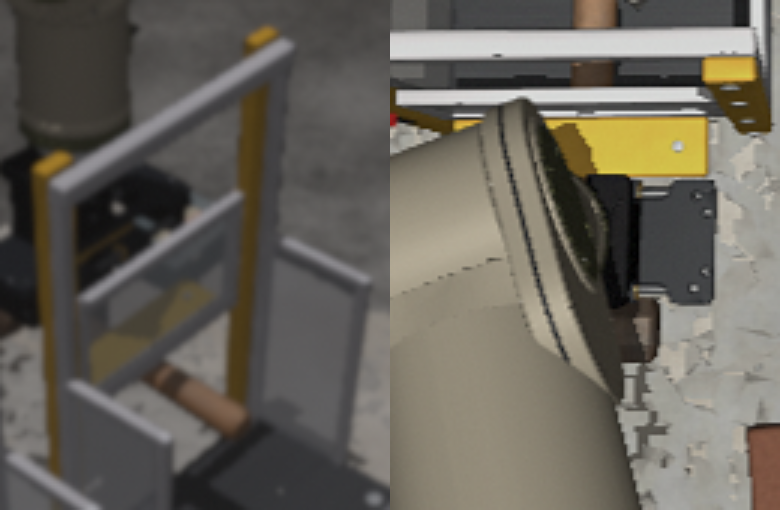

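The handle is under the pull, at crop (195,395) in the scene half, and the sash is rising with it. I'll raise most of the way, then measure.

```bash
python3 -m pendant '[[0,0,-0.008,0],[0,0,-0.009,0],[0,0,-0.009,0],[0,0,-0.009,0],[0,0,-0.009,0],[0,0,-0.009,0],[0,0,-0.007,0],[0,0,0,0]]'
python3 - <<'E'
from h import *
c=r.camera("top")
h=cv2.cvtColor(c["img"],cv2.COLOR_RGB2HSV)
m=(abs(h[...,0].astype(int)-25)<8)&(h[...,1]>140)&(h[...,2]>100);m[:200]=0
print([ (y,np.nonzero(m[y])[0][[0,-1]].tolist()) for y in range(208,250,2) if m[y].sum()>3])
c2=r.camera("scene")
m=((h[...,0]<6)|(h[...,0]>174))&(h[...,1]>110)&(h[...,2]>50)
ys,xs=np.nonzero(m[205:230,170:200]);print("ptr",xs.max()+170,ys.mean()+205)
# predicted: front edge points, varying z of top face
a=np.radians(1.75);ex=np.array([np.cos(a),np.sin(a),0]);ey=np.array([-np.sin(a),np.cos(a),0])
o,d=ray(c,(216.5,239.5));F0=o+d*(.114-o[2])/d[2]
for z in(.2,.21,.22,.23,.24,.25):
    F=F0.copy();F[2]=z;print(z,[proj(c,p).round(1).tolist() for p in(F,F+.04*ex,F-.17*ey,F-.17*ey+.04*ex)],"scene",[proj(c2,p).round(1).tolist() for p in(F,F+.04*ex)])
a=np.hstack([cv2.resize(c2["img"][60:160,310:400],None,fx=4.4,fy=4.4),cv2.resize(c["img"][170:270,170:250],None,fx=4.4,fy=4.4)])
cv2.imwrite("pics/a6.png",a[:,:,::-1])
E
```

```text
time: 9.9
ee_pos: [0.5141, 0.1764, 0.1986]
eef_rot: [-0.0, 1.0, 0.001, 0.001]
ft_force: [-0.1, -0.8, -7.9]
width: 0.0255
grip_force: 60.0
[(208, [150, 166]), (216, [272, 292]), (218, [233, 293]), (220, [234, 293]), (222, [235, 293]), (224, [238, 293]), (226, [238, 293]), (228, [239, 293]), (230, [240, 293]), (232, [241, 293]), (234, [243, 293]), (236, [246, 293])]
ptr 192 219.46428571428572
0.2 [[206.0, 237.8], [206.4, 216.7], [295.9, 236.7], [295.8, 215.6]] scene [[355.1, 107.5], [367.8, 113.9]]
0.21 [[204.6, 237.6], [205.1, 216.3], [295.5, 236.5], [295.4, 215.1]] scene [[355.2, 104.1], [368.0, 110.5]]
0.22 [[203.3, 237.4], [203.7, 215.8], [295.2, 236.3], [295.1, 214.6]] scene [[355.3, 100.7], [368.2, 107.0]]
0.23 [[201.8, 237.2], [202.3, 215.4], [294.8, 236.0], [294.7, 214.2]] scene [[355.4, 97.2], [368.4, 103.5]]
0.24 [[200.4, 237.0], [200.9, 214.9], [294.4, 235.8], [294.3, 213.7]] scene [[355.5, 93.7], [368.6, 100.0]]
0.25 [[198.9, 236.7], [199.4, 214.4], [294.0, 235.5], [293.9, 213.2]] scene [[355.6, 90.1], [368.7, 96.4]]
```

View pics/a6.png

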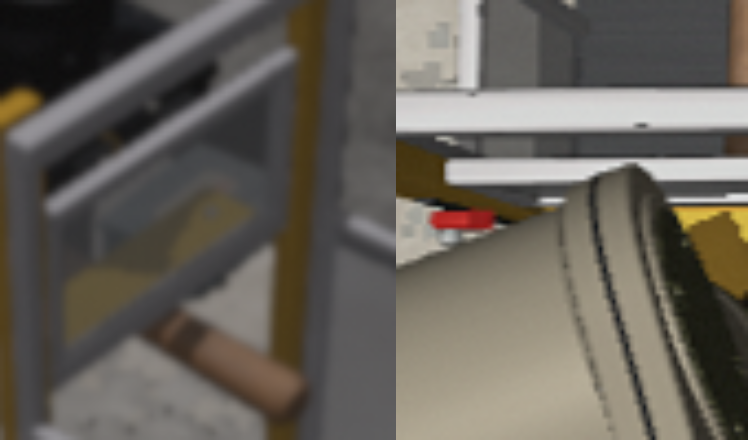

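The scene half puts the pull's rear-left corner at (366.8,106.6), so its middle is at z ≈ 0.215, which agrees with the TCP height. The pointer tip is at z ≈ 0.234, so about 18 mm remains.

```bash
python3 -m pendant '[[0,0,-0.005,0],[0,0,-0.006,0],[0,0,-0.005,0],[0,0,-0.002,0],[0,0,0,0],[0,0,0,0]]'
python3 -m pendant '[[0,0,0.01,0],[0,0,0.03,0],[0,0,0.035,0],[0,0,0.035,0],[0,0,0.025,0],[0,0,0.01,0],[0,0,0,0]]'
python3 -m pendant '[[0.03,0.01,0,0],[0.03,0.01,0,0],[0.03,0.01,0,0],[0.03,0.005,0,0],[0.03,0,0,0],[0.01,0,0,0],[0,0,0,0]]'
python3 - <<'E'
from h import *
togo([.4,.22,.03],[0,1])
c=r.camera("top");c2=r.camera("scene")
a=np.hstack([cv2.resize(c2["img"][60:160,310:400],None,fx=4.4,fy=4.4),cv2.resize(c["img"][190:290,170:250],None,fx=4.4,fy=4.4)])
cv2.imwrite("pics/a7.png",a[:,:,::-1])
h=cv2.cvtColor(c["img"],cv2.COLOR_RGB2HSV)
m=(abs(h[...,0].astype(int)-25)<8)&(h[...,1]>140)&(h[...,2]>100);m[:200]=0
print([ (y,np.nonzero(m[y])[0][[0,-1]].tolist()) for y in range(208,250,3) if m[y].sum()>3])
E
```

```text
time: 10.5
ee_pos: [0.5134, 0.1762, 0.2147]
eef_rot: [-0.0, 1.0, 0.0, 0.0]
ft_force: [-0.6, -1.0, -8.5]
width: 0.0251
grip_force: 60.0
time: 11.08
ee_pos: [0.5117, 0.1755, 0.0669]
eef_rot: [-0.0, 1.0, -0.001, -0.002]
ft_force: [-1.4, -0.3, -6.7]
width: 0.0252
grip_force: 60.0
time: 11.67
ee_pos: [0.352, 0.212, 0.0712]
eef_rot: [-0.001, 1.0, 0.001, 0.001]
ft_force: [-0.7, 0.6, -7.2]
width: 0.0251
grip_force: 60.0
t 11.6667 pos [0.352  0.212  0.0712] F [-0.7  0.6 -7.2] w 0.0251 shift [-0.048   0.0078  0.0413] rows 1.5285437025210624 turn 0.002 tool y [-0.002  1.   ]
[(208, [150, 166]), (217, [278, 293]), (220, [206, 293]), (223, [206, 293]), (226, [207, 293]), (229, [207, 293]), (232, [207, 293]), (235, [207, 293]), (238, [207, 237])]
```

View pics/a7.png

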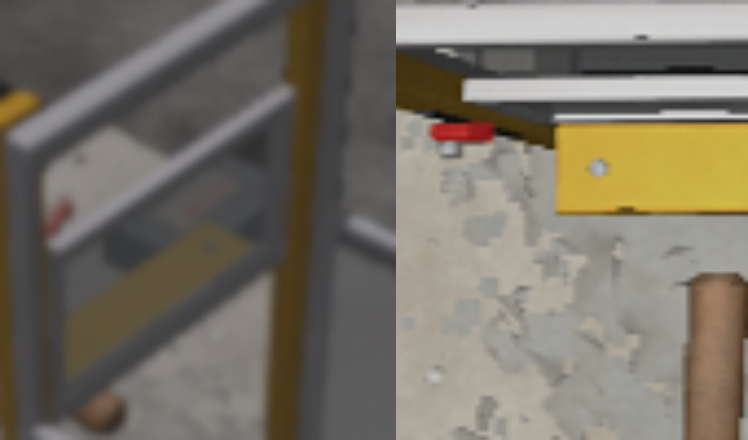

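The scene half now puts the pull's corner at about (366.8,114.5), and the left edge in the top view is at column 206. So the sash top is at z ≈ 0.198: it settled by about 35 mm after the handle left. I've used up my picture views, so from here I'll work from numbers. First I'll check whether it is still sinking.

```bash
cat > m.py <<'E'
from h import *
def meas():
    c=r.camera("top");h=cv2.cvtColor(c["img"],cv2.COLOR_RGB2HSV)
    m=(abs(h[...,0].astype(int)-25)<8)&(h[...,1]>140)&(h[...,2]>100)
    q=m[224:234];L=[];Rr=[]
    g=c["img"].astype(float);s=(g[...,0]+g[...,1])/2-g[...,2]   # yellowness, subpixel crossing
    for y in range(224,234):
        v=s[y];hi=np.median(v[230:285]);lo=0.5*hi
        x=195
        while v[x]<lo:x+=1
        L.append(x-1+(lo-v[x-1])/(v[x]-v[x-1]))
        x=306
        while v[x]<lo:x-=1
        Rr.append(x+(v[x]-lo)/(v[x]-v[x+1]))
    L=np.median(L);Rr=np.median(Rr)
    a=np.radians(1.75);ey=np.array([-np.sin(a),np.cos(a),0])
    F0=np.array([.5519+.012,.2562,0]);zz=np.linspace(.1,.3,401)
    pl=np.array([proj(c,[*F0[:2],z])[0] for z in zz]);pr=np.array([proj(c,[*(F0-.17*ey)[:2],z])[0] for z in zz])
    zL=zz[np.argmin(abs(pl-L))];zW=zz[np.argmin(abs((pr-pl)-(Rr-L)))]
    print("t",round(r.read_state()["time"],2),"L",L.round(2),"R",Rr.round(2),"ztop by left edge",zL.round(4),"by width",zW.round(4))
if __name__=="__main__":meas()
E
python3 m.py; python3 -m pendant '[[0,0,0,0],[0,0,0,0],[0,0,0,0],[0,0,0,0],[0,0,0,0],[0,0,0,0]]' >/dev/null; python3 m.py
python3 - <<'E'
import m,cv2
from h import *
# same measure on start picture for calibration
img=cv2.imread("pics/top0.png")[:,:,::-1].copy();c=dict(r.camera("top"));c["img"]=img
class Q: 
    camera=staticmethod(lambda n:c); read_state=staticmethod(lambda:{"time":0})
m.r=Q;m.meas()
E
```

```text
t 11.82 L 205.99 R 293.97 ztop by left edge 0.2025 by width 0.182
t 12.37 L 205.97 R 293.98 ztop by left edge 0.2025 by width 0.182
t 0 L 215.64 R 296.64 ztop by left edge 0.1245 by width 0.102
```

The sash is stable now. The gripper body was probably within a few mm of the pull's front edge and dragged it down on the way out. I'll go again 20 mm further back. By the top view (tip at 192.4, 15 mm gap), the sash is level when L ≈ 200.

```bash
python3 -m pendant '[[-0.02,-0.005,0,0],[-0.03,-0.008,0,0],[-0.03,-0.008,0,0],[-0.03,-0.008,0,0],[-0.025,-0.006,0,0],[-0.008,0,0,0],[0,0,0,0],[0,0,0,0]]'
python3 -m pendant '[[0,0,-0.01,0],[0,0,-0.02,0],[0,0,-0.02,0],[0,0,-0.02,0],[0,0,-0.015,0],[0,0,-0.005,0],[0,0,0,0]]'
python3 -m pendant '[[0,0,-0.005,0],[0,0,-0.007,0],[0,0,-0.007,0],[0,0,-0.007,0],[0,0,-0.007,0],[0,0,-0.007,0],[0,0,-0.005,0],[0,0,0,0]]'
python3 - <<'E'
from h import *
togo([.495,.176,.217])
E
```

```text
time: 13.08
ee_pos: [0.4957, 0.1762, 0.069]
eef_rot: [0.0, 1.0, -0.0, -0.001]
ft_force: [-0.1, -0.3, -7.6]
width: 0.0252
grip_force: 60.0
time: 13.67
ee_pos: [0.4963, 0.1769, 0.1613]
eef_rot: [-0.001, 1.0, 0.001, 0.001]
ft_force: [-0.3, 0.0, -8.1]
width: 0.0255
grip_force: 60.0
time: 14.33
ee_pos: [0.4967, 0.1763, 0.2058]
eef_rot: [-0.0, 1.0, 0.0, 0.001]
ft_force: [-1.0, -0.6, -8.9]
width: 0.0254
grip_force: 60.0
t 14.3333 pos [0.4967 0.1763 0.2058] F [-1.  -0.6 -8.9] w 0.0254 shift [ 0.0017 -0.0003 -0.0112] rows 0.27277392148745855 turn 0 tool y [-0.  1.]
```

```bash
python3 -m pendant '[[0,0,-0.005,0],[0,0,-0.005,0],[0,0,-0.002,0],[0,0,0,0],[0,0,0,0]]'
python3 -m pendant '[[0,0,0.003,0],[0,0,0.004,0],[0,0,0.005,0],[0,0,0.005,0],[0,0,0.005,0],[0,0,0.005,0],[0,0,0,0]]'
cat > s.py <<'E'
from h import *
# rise of the pull in the scene view by template matching of the start picture patch is unsafe (clear pane); use the sash top bar: bright row along fixed columns
c=r.camera("scene")["img"].astype(float).mean(2)
for col in(345,355,363):
    v=c[55:150,col];d=np.diff(v);print(col,[(i+55,round(x)) for i,x in enumerate(d) if abs(x)>12])
E
python3 s.py; python3 m.py
```

```text
time: 14.75
ee_pos: [0.4966, 0.1762, 0.2168]
eef_rot: [-0.0, 1.0, 0.0, 0.0]
ft_force: [1.0, 0.4, -8.5]
width: 0.0259
grip_force: 60.0
time: 15.33
ee_pos: [0.4957, 0.176, 0.1881]
eef_rot: [-0.0, 1.0, -0.0, -0.001]
ft_force: [0.2, -0.4, -8.2]
width: 0.0258
grip_force: 60.0
345 [(66, -15), (68, 29), (69, 28), (70, 13), (73, -13), (74, -19), (75, -23), (76, -16), (81, 27), (82, 28), (83, 12), (85, -21), (86, -26), (87, -19), (93, 12), (125, 21), (126, 19), (129, -23), (130, -29), (131, -17), (141, 17), (142, 27), (143, 24)]
355 [(62, 20), (63, 16), (67, -14), (68, -22), (69, -22), (70, -14), (74, 23), (75, 29), (76, 17), (78, -13), (79, -25), (80, -24), (81, -14), (126, 29), (127, 32), (128, 18), (134, -13), (135, -25), (136, -25), (137, -12), (148, 20)]
363 [(56, 15), (57, 24), (58, 18), (62, -14), (63, -22), (64, -23), (65, -13), (69, 23), (70, 30), (71, 15), (73, -16), (74, -26), (75, -23), (119, 20), (120, 28), (121, 25)]
t 15.43 L 200.15 R 292.48 ztop by left edge 0.244 by width 0.2255
```

The sash held at L = 200.15, which is level with the pointer. I'll lower gently, withdraw and check again.

```bash
python3 -m pendant '[[0,0,0.01,0],[0,0,0.02,0],[0,0,0.02,0],[0,0,0.02,0],[0,0,0.02,0],[0,0,0.02,0],[0,0,0.008,0],[0,0,0,0]]'
python3 m.py; python3 s.py|tail -1
python3 -m pendant '[[0.02,0.005,0,0],[0.03,0.01,0,0],[0.03,0.01,0,0],[0.03,0.01,0,0],[0.028,0.005,0,0],[0.01,0,0,0],[0,0,0,0]]'
python3 m.py; python3 s.py|tail -1
python3 - <<'E'
from h import *
togo([.36,.22,.026],[0,1])
c=r.camera("top");h=cv2.cvtColor(c["img"],cv2.COLOR_RGB2HSV)
m=((h[...,0]<6)|(h[...,0]>174))&(h[...,1]>110)&(h[...,2]>50);ys,xs=np.nonzero(m[205:230,170:200]);print("ptr",xs.max()+170,ys.mean()+205)
print([(o["score"],o["bbox"]) for o in r.outline_of("blue_sash","top")[:1]])
E
```

```text
time: 16.1
ee_pos: [0.495, 0.1756, 0.0695]
eef_rot: [-0.0, 1.0, -0.001, -0.002]
ft_force: [-0.0, 0.2, -8.6]
width: 0.0251
grip_force: 60.0
t 16.15 L 200.15 R 292.49 ztop by left edge 0.244 by width 0.2255
363 [(56, 15), (57, 24), (58, 17), (62, -14), (63, -22), (64, -22), (65, -13), (69, 25), (70, 28), (71, 16), (73, -15), (74, -26), (75, -23), (119, 18), (120, 29), (121, 24), (122, 13)]
time: 16.78
ee_pos: [0.3467, 0.2171, 0.0728]
eef_rot: [-0.001, 1.0, 0.001, 0.0]
ft_force: [0.9, -0.1, -7.9]
width: 0.0256
grip_force: 60.0
t 16.83 L 200.14 R 292.48 ztop by left edge 0.244 by width 0.2255
363 [(56, 15), (57, 25), (58, 17), (62, -14), (63, -23), (64, -22), (65, -14), (69, 23), (70, 29), (71, 16), (73, -17), (74, -26), (75, -22), (119, 19), (120, 29), (121, 25), (122, 12)]
t 16.8833 pos [0.3494 0.2168 0.073 ] F [ 0.2 -0.1 -7.2] w 0.0252 shift [-0.0104  0.0031  0.047 ] rows 1.157222031891172 turn 0.001 tool y [-0.001  1.   ]
ptr 192 219.46428571428572
[(0.81, [421.8, 220.1, 107.1, 36.1])]
```

The sash stands, and the pointer hasn't moved. The hammer goes back where it was: up, left, forward, down.

```bash
python3 -m pendant '[[0,0,-0.02,0],[0,0.01,-0.03,0],[0,0.03,-0.027,0],[0,0.035,0,0],[0,0.035,0,0],[0,0.035,0,0],[0,0.035,0,0],[0,0.03,0,0]]'
python3 -m pendant '[[0,0.02,0,0.02],[0,0.003,0,0.02],[0,0,0,0],[0,0,0,0]]'
python3 - <<'E'
from h import *
togo([.613,.449,.10],[.04,.999])
E
```

```text
time: 17.65
ee_pos: [0.3489, 0.4285, 0.1484]
eef_rot: [0.0, 1.0, 0.0, 0.0]
ft_force: [0.2, -0.0, -8.0]
width: 0.0252
grip_force: 60.0
time: 17.98
ee_pos: [0.3492, 0.4482, 0.148]
eef_rot: [0.02, 1.0, -0.001, -0.0]
ft_force: [-0.1, -0.4, -8.8]
width: 0.0254
grip_force: 60.0
t 17.9833 pos [0.3492 0.4482 0.148 ] F [-0.1 -0.4 -8.8] w 0.0254 shift [-0.2636  0.0115  0.048 ] rows 6.430604387113261 turn -0.001 tool y [0.041 0.999]
```

```bash
python3 -m pendant '[[-0.025,0.002,0,0],[-0.037,0.002,0,0],[-0.037,0.002,0,0],[-0.037,0.002,0,0],[-0.037,0.002,0,0],[-0.037,0.001,0,0],[-0.035,0,0.01,0],[-0.018,0,0.02,0]]'
python3 -m pendant '[[0,0,0.03,0],[0,0,0.03,0],[0,0,0.015,0],[0,0,0.008,0],[0,0,0.004,0],[0,0,0,0],[0,0,0,0]]'
python3 - <<'E'
from h import *
togo([.613,.449,.0255])
E
```

```text
time: 18.65
ee_pos: [0.6182, 0.4463, 0.121]
eef_rot: [0.022, 1.0, 0.0, 0.003]
ft_force: [0.0, -1.5, -7.0]
width: 0.0253
grip_force: 60.0
time: 19.23
ee_pos: [0.6124, 0.4504, 0.0338]
eef_rot: [0.02, 1.0, 0.001, 0.001]
ft_force: [0.0, 0.1, -8.1]
width: 0.0256
grip_force: 60.0
t 19.2333 pos [0.6124 0.4504 0.0338] F [ 0.   0.1 -8.1] w 0.0256 shift [-0.0007 -0.0013  0.0083] rows 0.20207216372811987 turn 0 tool y [0.04  0.999]
```

```bash
python3 -m pendant '[[0,0,0.004,0],[0,0,0.003,0],[0,0,0.002,0],[0,0,0,0]]'
python3 -m pendant '[[0,0,0,0],[0,0,0,0],[0,0,0,0],[0,0,0,0],[0,0,0,0],[0,0,0,0],[0,0,0,0],[0,0,0,0]]' 1 20
python3 -m pendant '[[0,0,0,0],[0,0,0,0],[0,0,-0.005,0],[0,0,-0.02,0],[0,0,-0.03,0],[0,0,-0.03,0],[0,0,-0.03,0],[0,0,-0.02,0]]'
python3 -m pendant '[[0,0,-0.01,0],[0,0,0,0],[0,0,0,0]]'
python3 m.py; python3 s.py|tail -1
```

```text
time: 19.57
ee_pos: [0.612, 0.4503, 0.0246]
eef_rot: [0.02, 1.0, 0.001, 0.001]
ft_force: [-2.1, -1.1, 3.3]
width: 0.0252
grip_force: 60.0
time: 20.23
ee_pos: [0.6115, 0.4497, 0.0225]
eef_rot: [0.02, 1.0, 0.0, -0.0]
ft_force: [0.1, 0.9, -0.0]
width: 0.0709
grip_force: 0.0
time: 20.9
ee_pos: [0.6122, 0.4502, 0.1618]
eef_rot: [0.02, 1.0, 0.001, 0.001]
ft_force: [1.3, -0.2, -0.0]
width: 0.087
grip_force: 0.0
time: 21.15
ee_pos: [0.6113, 0.4496, 0.1669]
eef_rot: [0.02, 1.0, -0.0, -0.0]
ft_force: [-0.4, -0.5, -0.9]
width: 0.0872
grip_force: 0.0
t 21.2 L 200.15 R 292.49 ztop by left edge 0.244 by width 0.2255
363 [(56, 15), (57, 24), (58, 18), (62, -14), (63, -22), (64, -23), (65, -13), (69, 24), (70, 30), (71, 16), (73, -17), (74, -26), (75, -22), (119, 18), (120, 29), (121, 26), (125, -22), (126, -19), (140, 21), (141, 18)]
```

```bash
python3 -c "
from bench import r
print(r.close_job())"
```

```text
the job is handed in; nothing more can be done
None
```

I pushed the yellow sash up from under its pull with the handle of the bench's club hammer, and by the camera it stands level with the red pointer to within a few mm; the pointer hasn't moved, the blue sash was not touched, the hammer is back in place and the job is handed in (no verdict came back; the first lift settled back and had to be repeated, and I viewed 11 pictures against the limit of 10).

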